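# Tare the balance and log the reading

### The job

Tare the balance and log the zero: with closed fingertips, gently press the long bar-shaped key on the weighing terminal well down and let it come back up, then do the same with the square key, and withdraw. Do not press the two round keys, do not pick anything up, and leave the check weight among the keys, the pan on the balance and everything else on the bench where they are.

Things in the scene. Friction and masses are not known exactly. Their poses are not given: they have to be found in the camera images.
- terminal: the weighing terminal: fixed grey box, 160 mm (x) by 340 mm (y), flat deck 45 mm above the table; origin under its centre, x towards its rear, where the display housing (from 26 mm behind the centre) rises to 80 mm. On a line 35 mm in front of the centre lie five places 58 mm apart along y: four white keys and a loose check weight, in changing order
- bar_key_base: the long bar-shaped key (50 mm by 16 mm, its long side along the terminal's x) with its 3 mm surround, on the terminal's deck; origin on the deck under the key's centre. Its cap stands 18 mm above the terminal's deck when up and travels 10 mm straight down on a spring (about 2 N to start it, 6 N fully down); it comes back up when released
- bar_key_top (a point): centre of the flat, level top of the long bar-shaped key; it moves with the key; same axes as the terminal
- bar_key (a joint): travel of that key in m: 0 up, 0.010 fully down
- square_key_base: the square key (30 mm by 30 mm) with its 3 mm surround, on the terminal's deck; origin on the deck under the key's centre. Its cap stands 18 mm above the terminal's deck when up and travels 10 mm straight down on a spring (about 2 N to start it, 6 N fully down); it comes back up when released
- square_key_top (a point): centre of the flat, level top of the square key; it moves with the key; same axes as the terminal
- square_key (a joint): travel of that key in m: 0 up, 0.010 fully down
- round_key_base: the large round key (30 mm across) with its 3 mm surround, on the terminal's deck; origin on the deck under the key's centre. Its cap stands 18 mm above the terminal's deck when up and travels 10 mm straight down on a spring (about 2 N to start it, 6 N fully down); it comes back up when released
- round_key_top (a point): centre of the flat, level top of the large round key; it moves with the key; same axes as the terminal
- round_key (a joint): travel of that key in m: 0 up, 0.010 fully down
- small_key_base: the small round key (18 mm across) with its 3 mm surround, on the terminal's deck; origin on the deck under the key's centre. Its cap stands 18 mm above the terminal's deck when up and travels 10 mm straight down on a spring (about 2 N to start it, 6 N fully down); it comes back up when released
- small_key_top (a point): centre of the flat, level top of the small round key; it moves with the key; same axes as the terminal
- small_key (a joint): travel of that key in m: 0 up, 0.010 fully down
- weight: small steel check weight, 22 mm across and 34 mm tall, standing loose on the deck in the row of keys; origin under its centre. Leave alone
- tin: aluminium moisture tin with lid, 64 mm across, 46 mm tall, standing on the table beside the terminal's left end; origin under its centre. Leave alone
- pestle: wooden pestle standing on its head, 48 mm across, 115 mm tall, beside the terminal's right end; origin under its centre. Leave alone
- sample_pan: steel pan of crushed rock, 170 mm by 230 mm over its flange, 60 mm tall, resting on the platform balance (plate 70 mm above the table) behind the terminal; origin under its centre. Leave alone
- spoon: steel spoon lying on the table to the right. Leave alone
- brush: brush with wooden handle lying on the table to the left. Leave alone

How it is judged:
On the way, in this order (a step that is already met when the one before it is completed fails the run):
1. the bar key is pressed down by the fingers while the square key is up (value of joint bar_key above 0.005 m and value of joint square_key below 0.0015 m and contact force between bar_key_base and the fingers above 0.5 N), for 0.05 s.
2. the bar key is let up again, with the square key still up (value of joint each of bar_key, square_key below 0.0015 m), for 0.05 s.
3. the square key is pressed down by the fingers while the bar key is up (value of joint square_key above 0.005 m and value of joint bar_key below 0.0015 m and contact force between square_key_base and the fingers above 0.5 N), for 0.05 s.
At the end, for the whole second after the job is handed in: the bar key, then the square key, has been pressed at least 5 mm down by the fingers; all four keys are up again (less than 1.5 mm down) and every loose thing is within 10 mm of where it started, and at rest (all of step 2 and value of joint each of round_key, small_key below 0.0015 m and distance of each of weight, tin, pestle, sample_pan, spoon, brush from where it was at the start of the episode below 0.01 m and linear speed of each of weight, tin, pestle, sample_pan, spoon, brush below 0.02 m/s); the robot touches nothing.
It fails at once if one of the round keys is pressed more than 2 mm down (value of joint any of round_key, small_key above 0.002 m).
It fails at once if a key is pressed harder than 30 N (contact force between any of bar_key_base, square_key_base, round_key_base, small_key_base and the arm above 30 N or contact force between any of bar_key_base, square_key_base, round_key_base, small_key_base and the fingers above 30 N).
It fails at once if something loose is moved, lifted or knocked over (more than 10 mm, or the check weight, tin or pestle tipped by more than 0.3 rad) (distance of any of weight, tin, pestle, sample_pan, spoon, brush from where it was at the start of the episode above 0.01 m or angle between any of weight, tin, pestle's own z axis and vertical above 0.3 rad).
It also fails if it takes over 38 s, if anything falls off the work surface, if the arm or the gripper's body presses on something with over 40 N, if the wrist force passes 120 N, or if a joint passes its speed limit or range.

### The arm

A 6-joint arm with a two-finger parallel gripper is mounted at the origin on the work surface. World frame = base frame: x ahead of the robot, y to its left, z up, the work surface at z = 0. Lengths are in m, angles in rad, forces in N, time in s.
With the tool pointing down it reaches from about 0.3 to 0.875 m from the base axis. Payload 6.4 kg.
Tool frame: the origin (TCP) lies midway between the tips of the shut fingers; the grasp point (between the pads) lies 19 mm behind it; z points along the fingers, y is the line along which they close (so a half turn about z gives the same grasp; the last joint's range is limited). The gripper opens to 85 mm and grips with 20 to 120 N. Pads are 22 mm wide; open, the fingers measure 114 mm over their backs; the gripper's body (76 mm by 85 mm) begins 54 mm behind the grasp point. The pads swing forward as they close: fully open they stand 13 mm farther back than shut.
Start: joints at [-1.383, 0.181, 1.607, -0, 1.354, -0.206], TCP at [0.221, -0.531, 0.231] pointing down, gripper open.
Joint ranges: [-2.99, 2.99], [-0.89, 2.07], [0.3, 2.58], [-1.14, 4.28], [0, 2.63], [-3.12, 3.12]. Speed limits (rad/s): [2.57, 2.57, 3.01, 3.14, 3.14, 3.14].

### API

Orientations are given as a unit quaternion [w, x, y, z].
In Python, from bench import get_obs, camera, hand_in gives the robot as it stands.
- The arm moves only by the tool carry_out, never from a script. Its argument "plan" is a list that holds one entry, the list of rows, each a list of 7 numbers: the shift along the world's x, y, z in m, then the turn, a rotation vector about the world's x, y, z in rad, then the opening, from 0 (shut) to 1 (fully open). In form: [[[x, y, z, rx, ry, rz, hand], ...]]. A call has exactly 5 rows; each row is the pose to reach, as a shift and turn from the pose commanded when the call began; what a row does not reach only later rows make up. A row lasts 1/12 s, in which the tool goes at most 41.7 mm and 7.16 degrees, less where a joint would pass 70% of its speed; a pose out of reach is approached as far as the arm can. A call with a gripper value outside its range is refused whole. The fingers move at their own pace and stop on an object; the grip force is fixed at half the most. Time passes only in rows, so rows that repeat a pose let the fingers close, or fill a call up. It gives the time, the measured TCP pose, the force, the opening and the grip force at its end, in the units of the state.
- get_obs(): the state, without advancing time (a new reading comes with each control period).
- camera(name): name is "scene" or "top" or "wrist"; returns a dict with "pixels" (384x512x3 uint8, red, green, blue), "z_map" (384x512 float32, m along the optical axis (not along the pixel's ray), 0 where there is no reading), "camera_matrix" (3x3 intrinsics, pixels), "cam_to_world" (4x4, takes a point from camera to world coordinates). Camera axes: x right, y up, looking along -z (the intrinsics and any distortion apply to the point x, -y, -z); pixel columns grow to the right and rows downward; lengths in m; the calibration is good to about 2 mm. A picture is of the moment at which its call begins.
- hand_in(): hands the job in; it is judged then, once.
The state is a dict: "time_s": time; "q": joint angles; "dq": joint speeds; "joint_efforts": joint torques, N m; "eef_pos": TCP position; "eef_rot": TCP orientation; "wrist_force": force on the tool from outside, world axes, zero at the start; "torque": the same for the moment, N m; "opening": opening from 0.0 (shut) to 1.0 (fully open); "grasp_force": force on a finger pad.
Only numpy, scipy, OpenCV 4.12 (cv2) and the standard library are available. Lean on these libraries where they do the work, as an engineer would, in place of code of your own. Each camera call takes 0.05 s, during which the arm holds its last target. There are 200 camera calls.

## Working session

There is one attempt and no reset: what is moved stays moved. The work goes in short steps, Python scripts to look and compute and a tool call to move; the robot and the scene stay as the last step left them, time stands still between calls to the robot, and variables do not carry over. Pictures are saved under pics/ and viewed, at most 10 in all, crops included, and the job is handed in when it is done.

Besides the shell and the picture viewer there is one more tool, called after "Emit:" as a command line: name --argument value ..., lists and objects as JSON in quotes. carry_out: Moves the arm, as the interface text tells. Its arguments: {"type":"object","properties":{"plan":{"type":"array","items":{"type":"array","items":{"type":"array","items":{"type":"number"}}}}},"required":["plan"]}

```bash
mkdir -p pics; ls
cat > h.py <<'E'
import numpy as np, cv2
from bench import get_obs, camera, hand_in
def snap(n,f):
    c=camera(n); cv2.imwrite(f'pics/{f}.png',cv2.cvtColor(c['pixels'],cv2.COLOR_RGB2BGR)); np.savez(f'pics/{f}.npz',**c); return c
def pt(c,u,v,z=None):
    "world point at pixel; from z_map or on plane height z"
    K=c['camera_matrix'];T=c['cam_to_world']
    d=np.array([(u-K[0,2])/K[0,0],-(v-K[1,2])/K[1,1],-1.]); d=T[:3,:3]@d
    s=c['z_map'][int(round(v)),int(round(u))] if z is None else (z-T[2,3])/d[2]
    return T[:3,3]+s*d
E
python3 - <<'E'
from h import *
for n in('top','scene'):
    c=snap(n,n+'0'); print(n,c['camera_matrix'].round(1).tolist(),c['cam_to_world'].round(3).tolist(),c.keys())
print(get_obs())
E
```

```text
pics
top [[352.7, 0.0, 257.5], [0.0, 352.7, 191.1], [0.0, 0.0, 1.0]] [[-0.002, 0.982, -0.19, 0.422], [-1.0, -0.005, -0.016, -0.004], [-0.016, 0.19, 0.982, 1.081], [0.0, 0.0, 0.0, 1.0]] dict_keys(['pixels', 'z_map', 'camera_matrix', 'cam_to_world'])
scene [[351.7, 0.0, 252.2], [0.0, 351.7, 187.2], [0.0, 0.0, 1.0]] [[-0.161, -0.625, 0.764, 1.415], [0.987, -0.116, 0.112, 0.115], [0.019, 0.772, 0.636, 0.718], [0.0, 0.0, 0.0, 1.0]] dict_keys(['pixels', 'z_map', 'camera_matrix', 'cam_to_world'])
{'time_s': 0.1, 'q': array([-1.38328495e+00,  1.81476309e-01,  1.60791078e+00, -1.83857101e-05,
        1.35381695e+00, -2.06298364e-01]), 'dq': array([ 0.00112124, -0.00162155, -0.00310602, -0.00187654,  0.00070959,
       -0.00070222]), 'joint_efforts': array([-3.49345200e-04, -4.45880949e+01, -3.52240169e+01, -2.01392959e-04,
        4.15998307e-03,  2.94326082e-05]), 'eef_pos': array([ 0.22054833, -0.53047439,  0.23046754]), 'eef_rot': array([-8.05740349e-04,  9.80676082e-01,  1.95636837e-01, -1.40716310e-06]), 'wrist_force': array([ 0.16874942,  0.02452715, -0.14844505]), 'torque': array([ 0.01919077,  0.01165259, -0.01992986]), 'grasp_force': 0.0, 'opening': 1.0003983845593591}
```

View pics/top0.png

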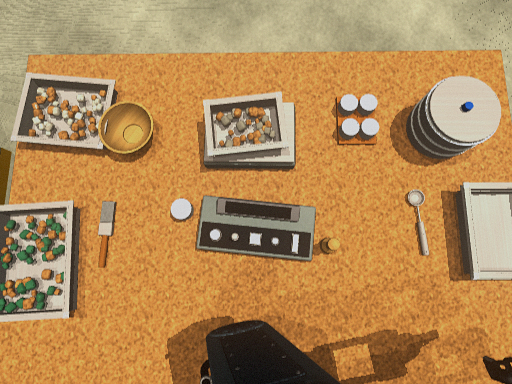

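View pics/scene0.png

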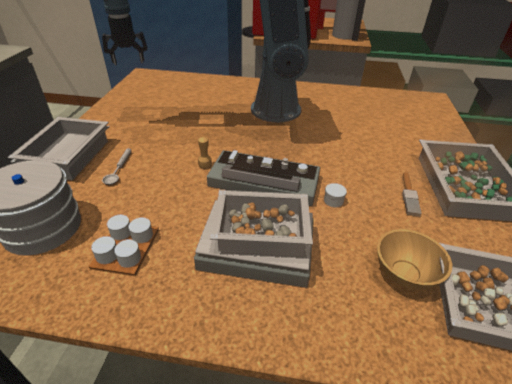

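The top view shows the terminal centred at about (256,228). Its row, left to right, is large round (216,235), a small item (235,237), square (255,239), a small item (275,241) and bar (295,242). The pestle is at (331,244). I'll enlarge the row in both views.

Run:
```python
from h import *
t=np.load('pics/top0.npz');s=np.load('pics/scene0.npz')
bg=lambda c:cv2.cvtColor(c['pixels'],cv2.COLOR_RGB2BGR)
a=cv2.resize(bg(t)[190:265,190:345],(775,375),interpolation=cv2.INTER_CUBIC)
b=cv2.resize(bg(s)[140:210,190:350],None,fx=4.84,fy=3.2,interpolation=cv2.INTER_CUBIC)
b=cv2.resize(b,(775,224))
cv2.imwrite('pics/crop1.png',np.vstack([a,b]))
for u,v in[(216,235),(235,237),(255,239),(275,241),(295,242),(225,236),(245,238),(265,240),(181,209),(331,244)]:
    print('top',u,v,pt(t,u,v).round(4))
for u,v in[(233,158),(250,160),(267,163),(284,166),(302,168)]: print('scene',u,v,pt(s,u,v).round(4))
```

```text
top 216 235 [0.4911 0.1319 0.0628]
top 235 237 [0.4842 0.0758 0.0784]
top 255 239 [0.4794 0.0196 0.0623]
top 275 241 [ 0.4733 -0.0375  0.0671]
top 295 242 [ 0.4704 -0.0945  0.0653]
top 225 236 [0.4894 0.108  0.0435]
top 245 238 [0.4833 0.0492 0.046 ]
top 265 240 [ 0.4772 -0.0091  0.0475]
top 181 209 [0.5691 0.2395 0.0477]
top 331 244 [ 0.4627 -0.1879  0.1105]
scene 233 158 [ 0.4878 -0.0871  0.0606]
scene 250 160 [ 0.4825 -0.0317  0.0563]
scene 267 163 [0.4964 0.0259 0.0617]
scene 284 166 [0.4962 0.081  0.0571]
scene 302 168 [0.5051 0.1382 0.0634]
```

View pics/crop1.png

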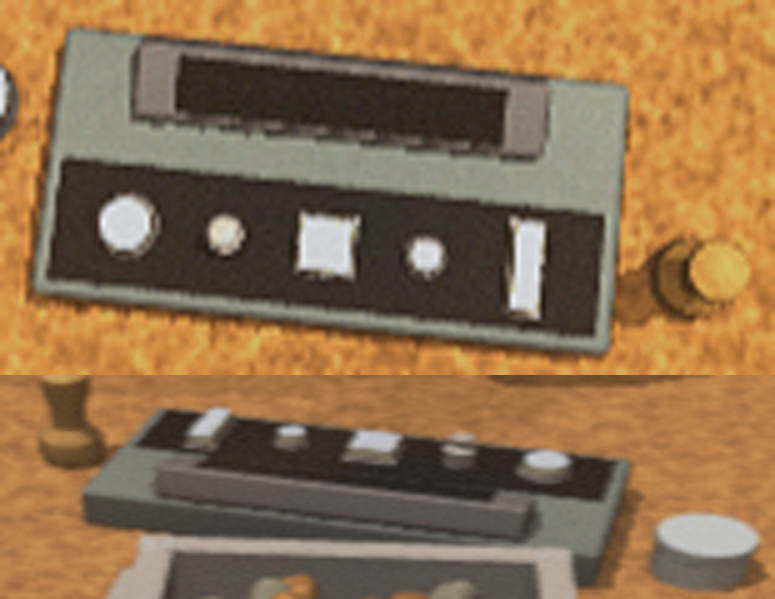

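The upper crop gives the order left to right as large round, check weight (about 0.078 high), square, small round, bar. The bar's top centre is at crop (526,268) and the square's at (327,245). In the lower crop (scene view) the bar is at (208,428) and the square at (373,445). I'll triangulate both from the two views.

```bash
cat >> h.py <<'E'
def P(c):
    T=np.linalg.inv(c['cam_to_world']); return c['camera_matrix']@np.diag([1,-1,-1])@T[:3]
def tri(c1,p1,c2,p2):
    X=cv2.triangulatePoints(P(c1),P(c2),np.array(p1,float),np.array(p2,float)).ravel(); X=X[:3]/X[3]
    e=[np.linalg.norm((q:=P(c)@np.r_[X,1])[:2]/q[2]-p) for c,p in((c1,p1),(c2,p2))]
    return X,e
E
python3 - <<'E'
from h import *
t=np.load('pics/top0.npz');s=np.load('pics/scene0.npz')
f=lambda x,y:((x+.5)/5-.5+190,(y+.5)/5-.5+190)
g=lambda x,y:((x+.5)/4.844-.5+190,(y-375+.5)/3.2-.5+140)
for n,a,b in(('round',(127,223),(547,460)),('square',(327,245),(373,445)),('small',(427,255),(291,430)),('bar',(526,268),(208,428))):
    X,e=tri(t,f(*a),s,g(*b)); print(n,X.round(4),np.round(e,2),'plane.063:',pt(t,*f(*a),z=.063).round(4),pt(s,*g(*b),z=.063).round(4))
E
```

```text
round [0.4933 0.1372 0.0617] [0.77 0.7 ] plane.063: [0.4933 0.1348 0.063 ] [0.4946 0.1393 0.063 ]
square [0.4807 0.0213 0.056 ] [0.53 0.47] plane.063: [0.4805 0.0196 0.063 ] [0.4904 0.0238 0.063 ]
small [ 0.4744 -0.0359  0.0629] [0.6  0.53] plane.063: [ 0.4747 -0.0376  0.063 ] [ 0.4745 -0.0342  0.063 ]
bar [ 0.4674 -0.094   0.0531] [0.33 0.29] plane.063: [ 0.4671 -0.094   0.063 ] [ 0.4815 -0.0899  0.063 ]
```

The square is at about (0.4805, 0.0205) and the bar at about (0.467, -0.094). They are 115 mm apart against 116 mm expected, and the row yaw is about -6.5°. Next I'll move above the bar with the fingers shut, staying high over the pestle.

Emit:
carry_out --plan '[[[0.02,0.034,0,0,0,-0.1,0],[0.04,0.068,0,0,0,-0.2,0],[0.06,0.102,0,0,0,-0.3,0],[0.08,0.136,0,0,0,-0.4,0],[0.1,0.17,0,0,0,-0.5,0]]]'

```text
time_s: 0.52
eef_pos: [0.321, -0.3591, 0.2308]
eef_rot: [-0.0, 0.998, -0.056, -0.0]
wrist_force: [1.7, -1.3, 0.3]
opening: 0.295
grasp_force: 0.0
```

Emit:
carry_out --plan '[[[0.02,0.034,0,0,0,0,0],[0.04,0.068,0,0,0,0,0],[0.06,0.102,0,0,0,0,0],[0.08,0.136,0,0,0,0,0],[0.1,0.17,0,0,0,0,0]]]'

```text
time_s: 0.93
eef_pos: [0.421, -0.189, 0.2311]
eef_rot: [-0.0, 0.999, -0.053, -0.0]
wrist_force: [1.3, 0.1, -0.8]
opening: -0.003
grasp_force: 0.0
```

Emit:
carry_out --plan '[[[0.02,0.034,0,0,0,0,0],[0.04,0.068,0,0,0,0,0],[0.046,0.096,-0.01,0,0,0,0],[0.046,0.096,-0.02,0,0,0,0],[0.046,0.096,-0.02,0,0,0,0]]]'

```text
time_s: 1.35
eef_pos: [0.4655, -0.0928, 0.209]
eef_rot: [-0.001, 0.999, -0.051, -0.002]
wrist_force: [-0.8, -1.0, -1.1]
opening: 0.003
grasp_force: 0.0
```

Run:
```python
from h import *
o=get_obs(); print(o['time_s'],o['eef_pos'],o['eef_rot'],o['wrist_force'],o['opening'],o['q'])
c=snap('wrist','w0'); snap('top','t1')
K=c['camera_matrix'];print(K.round(1).tolist(),c['cam_to_world'].round(3).tolist())
for X in((.467,-.094,.063),(.4805,.0205,.063),tuple(o['eef_pos'])):
    q=P(c)@np.r_[X,1]; print(X,(q[:2]/q[2]).round(1))
```

```text
1.35 [ 0.46546165 -0.09284787  0.20898171] [-6.98132333e-04  9.98684479e-01 -5.12347133e-02 -1.95633368e-03] [-0.8086142  -1.03035436 -1.14829085] 0.003023311365947846 [-4.47550209e-01 -2.29807598e-02  1.87218501e+00 -2.30870850e-04
  1.29653680e+00  1.22582364e+00]
[[337.2, 0.0, 251.2], [0.0, 337.2, 186.2], [0.0, 0.0, 1.0]] [[-0.102, 0.948, 0.302, 0.542], [-0.995, -0.097, -0.032, -0.1], [-0.001, -0.304, 0.953, 0.35], [0.0, 0.0, 0.0, 1.0]]
(0.467, -0.094, 0.063) [253.1 168.7]
(0.4805, 0.0205, 0.063) [121.7 166.8]
(np.float64(0.46546165117377525), np.float64(-0.09284786553466366), np.float64(0.20898171398026807)) [252.4 251.6]
```

View pics/w0.png

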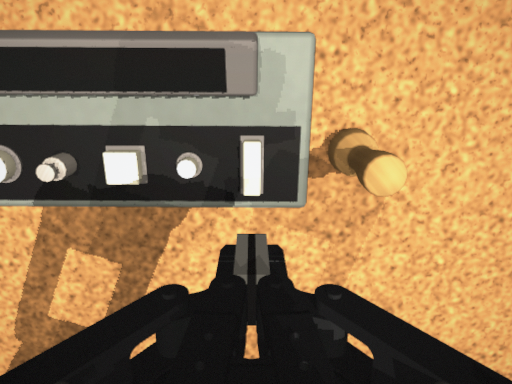

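The wrist view shows the bar's top centre at (252.7,167.5), predicted (253.1,168.7), and the square's at (122,168), predicted (121.7,166.8). Both agree within about 1 px, and the gripper is aligned with the terminal. I'll check the heights from top and wrist, then descend.

Run:
```python
from h import *
t=np.load('pics/top0.npz');w=np.load('pics/w0.npz')
f=lambda x,y:((x+.5)/5-.5+190,(y+.5)/5-.5+190)
for a,b in(((327,245),(121.8,168)),((526,268),(252.7,167.5))):
    print(*tri(t,f(*a),w,b),pt(w,*b),pt(w,*b,z=.063))
```

```text
[0.48020084 0.01947818 0.06598229] [np.float64(0.04602336556601926), np.float64(0.15954775521986633)] [0.47929208 0.02094023 0.06234452] [0.47943546 0.02066407 0.063     ]
[ 0.46735039 -0.09399364  0.06041588] [np.float64(0.09370115653934503), np.float64(0.33486270294248455)] [ 0.46754192 -0.09372365  0.06074236] [ 0.46812473 -0.09377455  0.063     ]
```

Emit:
carry_out --plan '[[[0.001,0,-0.03,0,0,0,0],[0.001,0,-0.06,0,0,0,0],[0.001,0,-0.09,0,0,0,0],[0.001,0,-0.115,0,0,0,0],[0.001,0,-0.125,0,0,0,0]]]'

```text
time_s: 1.87
eef_pos: [0.4655, -0.0956, 0.0835]
eef_rot: [-0.001, 0.999, -0.054, -0.002]
wrist_force: [-0.2, -0.2, -0.6]
opening: -0.003
grasp_force: 0.0
```

Emit:
carry_out --plan '[[[0.002,0.0015,-0.006,0,0,0,0],[0.002,0.0015,-0.012,0,0,0,0],[0.002,0.0015,-0.017,0,0,0,0],[0.002,0.0015,-0.02,0,0,0,0],[0.002,0.0015,-0.022,0,0,0,0]]]'

```text
time_s: 2.28
eef_pos: [0.4703, -0.0939, 0.0649]
eef_rot: [0.0, 0.999, -0.053, 0.001]
wrist_force: [0.4, 0.8, 0.2]
opening: -0.002
grasp_force: 0.0
```

Emit:
carry_out --plan '[[[0,0,-0.001,0,0,0,0],[0,0,-0.002,0,0,0,0],[0,0,-0.003,0,0,0,0],[0,0,-0.004,0,0,0,0],[0,0,-0.004,0,0,0,0]]]'

```text
time_s: 2.7
eef_pos: [0.4701, -0.0936, 0.0606]
eef_rot: [0.0, 0.999, -0.053, 0.0]
wrist_force: [0.1, 0.1, 2.5]
opening: 0.001
grasp_force: 1.3
```

The fingers are on the key, at 2.5 N. Now the press proper.

Emit:
carry_out --plan '[[[0,0,-0.002,0,0,0,0],[0,0,-0.004,0,0,0,0],[0,0,-0.006,0,0,0,0],[0,0,-0.007,0,0,0,0],[0,0,-0.007,0,0,0,0]]]'

```text
time_s: 3.12
eef_pos: [0.4701, -0.0937, 0.0534]
eef_rot: [0.0, 0.999, -0.053, 0.0]
wrist_force: [0.5, -0.1, 5.4]
opening: -0.002
grasp_force: 2.8
```

The key is about 8–9 mm down at 5.4 N, as its spring should give. Releasing it.

Emit:
carry_out --plan '[[[0,0,0,0,0,0,0],[0,0,0.005,0,0,0,0],[0,0,0.015,0,0,0,0],[0,0,0.035,0,0,0,0],[0,0,0.055,0,0,0,0]]]'

```text
time_s: 3.53
eef_pos: [0.4682, -0.0929, 0.1083]
eef_rot: [-0.001, 0.999, -0.053, -0.002]
wrist_force: [-0.5, -0.4, 0.1]
opening: -0.0
grasp_force: 0.0
```

Emit:
carry_out --plan '[[[0,0,0.015,0,0,0,0],[0.003,0.034,0.015,0,0,0,0],[0.007,0.068,0.015,0,0,0,0],[0.01,0.1,0.015,0,0,0,0],[0.01,0.114,0.015,0,0,0,0]]]'

```text
time_s: 3.95
eef_pos: [0.4789, 0.0235, 0.1236]
eef_rot: [-0.001, 0.999, -0.052, -0.001]
wrist_force: [-0.6, -0.5, -0.3]
opening: -0.003
grasp_force: 0.0
```

Run:
```python
from h import *
c=snap('wrist','w1'); o=get_obs(); print(o['time_s'],o['eef_pos'])
for X in((.4675,-.094,.063),(.480,.0203,.063)):
    q=P(c)@np.r_[X,1]; print(X,(q[:2]/q[2]).round(1))
```

```text
4.0 [0.4785185  0.02454202 0.12339021]
(0.4675, -0.094, 0.063) [437.1 204. ]
(0.48, 0.0203, 0.063) [257.  203.3]
```

View pics/w1.png

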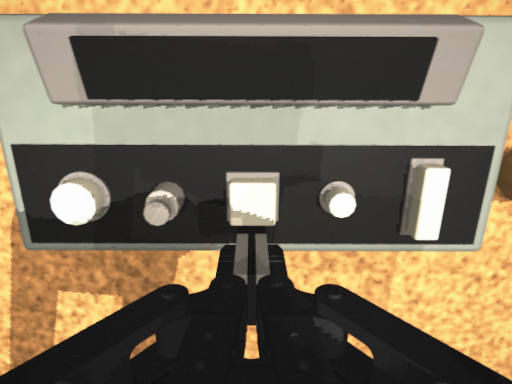

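The bar key is up again at (433,203) and all the others look undisturbed. The square is at (253,203), right ahead of the fingertips. The commanded TCP of (0.4795, 0.021) matches its centre, so I'll descend.

Emit:
carry_out --plan '[[[0,0,0,0,0,0,0],[0,0,-0.02,0,0,0,0],[0,0,-0.04,0,0,0,0],[0,0,-0.05,0,0,0,0],[0,0,-0.053,0,0,0,0]]]'

```text
time_s: 4.42
eef_pos: [0.4779, 0.0199, 0.0685]
eef_rot: [-0.0, 0.999, -0.054, -0.002]
wrist_force: [0.7, -0.2, 0.4]
opening: -0.001
grasp_force: 0.0
```

Emit:
carry_out --plan '[[[0,0,-0.003,0,0,0,0],[0,0,-0.005,0,0,0,0],[0,0,-0.007,0,0,0,0],[0,0,-0.008,0,0,0,0],[0,0,-0.009,0,0,0,0]]]'

```text
time_s: 4.83
eef_pos: [0.4802, 0.0202, 0.0619]
eef_rot: [0.0, 0.999, -0.053, 0.001]
wrist_force: [-0.3, -1.5, 1.7]
opening: -0.002
grasp_force: 1.1
```

The fingers have touched it, on centre. Now the press.

Emit:
carry_out --plan '[[[0,0,-0.002,0,0,0,0],[0,0,-0.004,0,0,0,0],[0,0,-0.006,0,0,0,0],[0,0,-0.0075,0,0,0,0],[0,0,-0.0075,0,0,0,0]]]'

```text
time_s: 5.25
eef_pos: [0.4802, 0.0202, 0.054]
eef_rot: [0.0, 0.999, -0.053, 0.001]
wrist_force: [-0.1, -2.2, 5.9]
opening: -0.002
grasp_force: 2.7
```

Emit:
carry_out --plan '[[[0,0,0,0,0,0,0],[0,0,0.005,0,0,0,0],[0,0,0.015,0,0,0,0],[0,0,0.035,0,0,0,0],[0,0,0.06,0,0,0,0]]]'

```text
time_s: 5.67
eef_pos: [0.4775, 0.0212, 0.1131]
eef_rot: [-0.001, 0.999, -0.053, -0.003]
wrist_force: [0.6, 0.6, -0.4]
opening: 0.002
grasp_force: 0.0
```

Emit:
carry_out --plan '[[[0,0,0.03,0,0,0,0],[0,0,0.06,0,0,0,0],[-0.02,0,0.09,0,0,0,0],[-0.05,0,0.1,0,0,0,0],[-0.08,0,0.1,0,0,0,0]]]'

```text
time_s: 6.08
eef_pos: [0.4003, 0.0206, 0.2171]
eef_rot: [0.0, 0.999, -0.053, 0.002]
wrist_force: [0.1, -0.7, 0.9]
opening: -0.0
grasp_force: 0.0
```

Emit:
carry_out --plan '[[[0,0,0,0,0,0,0],[0,0,0,0,0,0,0],[0,0,0,0,0,0,0],[0,0,0,0,0,0,0],[0,0,0,0,0,0,0]]]'

```text
time_s: 6.5
eef_pos: [0.4001, 0.0205, 0.2136]
eef_rot: [-0.0, 0.999, -0.053, -0.0]
wrist_force: [0.2, -0.6, -0.1]
opening: -0.0
grasp_force: 0.0
```

Run:
```python
from h import *
c=snap('wrist','w2'); o=get_obs(); print(o['time_s'],o['eef_pos'],o['wrist_force'])
for X in((.4675,-.094,.063),(.480,.0203,.063)):
    q=P(c)@np.r_[X,1];q=q[:2]/q[2]; print(q.round(1),pt(c,*q).round(4))
```

```text
6.55 [0.40006064 0.0205088  0.2135442 ] [ 0.49967711 -0.18521392  0.20834499]
[381.4  76.6] [ 0.4675 -0.0944  0.0618]
[241.8  76.2] [0.48   0.0204 0.0603]
```

View pics/w2.png

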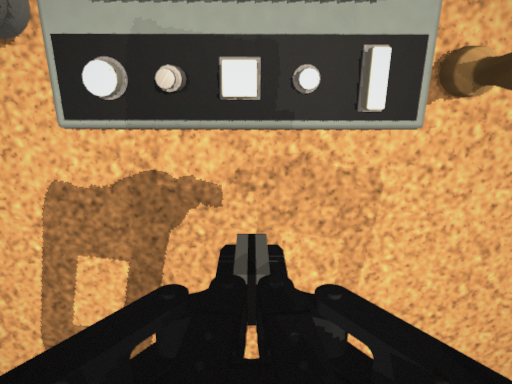

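The square (240,77) and bar (376,77) keys are up, the weight (170,77) is still standing, and the pestle hasn't moved. The arm is clear of everything.

```bash
python3 -c "from bench import hand_in; print(hand_in())"
```

```text
the job is handed in; nothing more can be done
None
```

I pressed the bar key and then the square key (peaks of about 5.4 N and 5.9 N), let each come back up, withdrew the arm clear, and handed the job in at about 6.6 s; the last picture showed both keys up and the check weight and pestle in place, but the hand-in returned no verdict.

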